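Open the touch-latch reagent cupboard

TASK

The little screw-top jar stands in the way of the small bench cupboard's door: first slide it along the bench with your fingers, without gripping or lifting it, until it is out of the door's swing. Then press in the free side of the handleless door so that its touch catch lets go and the spring pushes the door ajar, and with your fingers behind the door swing it wide open, about square to the cupboard. Keep the jar upright and untouched by the door, and leave the bottles beside the cupboard alone.

Things in the scene. Friction and masses are not known exactly. Their poses are not given: they have to be found in the camera images.
- cupboard: small grey cupboard fixed on the bench, carcass 90 deep (x) x 220 wide (y) x 170 high; origin at the centre of its underside; x points from the door into the cupboard, y to the hinge side, z up. Carcass front edge at x = -45; the closed door fills x = -67 to -53. A spring plunger (10 thick, 65 from the hinge line, 142 up) sticks out 40 before the carcass once the door is released
- hinge_line (a point): the door's upright hinge line at bench height, fixed to the cupboard at its x = -60, y = +105 mm
- door (a joint): door angle, rad: 0 shut and latched, 1.65 full open; the free edge swings toward the robot. Shut, it cannot be pulled. Pressed in 4 to 6 mm at the disc (-0.025 to -0.035; stop -0.038) with 3 to 5 N it unlatches; as the finger draws back, the spring throws it to 0.5 to 0.7, where it rests. Then it swings with about 1 N, stays where left and does not latch again
- press_disc (a point): centre of the steel thumb disc, 24 across and flat, on the door's outer face 172 mm from the hinge line and 130 mm above the bench: the place to press, toward the cupboard's +x
- door_edge (a point): upper end of the door's free edge at mid-thickness, 205 mm from the hinge line, 165 above the bench; moves with the door. The door is a flat white panel without handle, 205 wide, 14 thick, from 12 to 165 mm above the bench; its mid-plane passes through the hinge line; shut, it runs from there to the cupboard's -y
- jar_mid (a point): centre (half-way up) of the little white screw-top jar with a wide pale cap, 44 across, 56 high, 0.12 kg, on the bench before the door; slide it, never grip or lift; pushed low it slides with about 0.5 N. Out of the door's swing when its centre is over 230 mm from the hinge line, or over 60 mm beyond the hinge line on the cupboard's +y side
- amber: brown bottle with a black cap, 50 across, 140 high, loose, left of the cupboard; origin at the centre of its underside; leave alone
- square_jar: white square jar with a black cap, 63 x 62, 128 high, loose, right of the cupboard; origin at the centre of its underside; leave alone
- rubber_bottle: grey wash bottle with a red tip, 52 across, 150 high, loose, farther left; origin at the centre of its underside; leave alone
Not all that is in view belongs to the job. What is shaped like the part that bears jar_mid but orange is not meant.

How it is judged (in metres and radians):
On the way, in this order (a step that is already met when the one before it is completed fails the run):
1. the jar has been slid out of the door's swing while the door is still shut ((horizontal distance between jar_mid and hinge_line above 0.23 m or y of jar_mid in the frame of cupboard above 0.165 m) and value of joint door below 0.05 rad), for 0.2 s.
2. the catch has been pressed and the door has sprung ajar (value of joint door above 0.3 rad), for 0.1 s.
At the end, for the whole second after the job is handed in: the door stands at rest at more than 1.3 rad (75 degrees); the jar stands upright on the bench out of the door's swing (centre over 230 mm from the hinge line, or over 60 mm beyond it on the hinge side); the three bystanders are within 20 mm of where they stood (value of joint door above 1.3 rad and (horizontal distance between jar_mid and hinge_line above 0.23 m or y of jar_mid in the frame of cupboard above 0.165 m) and angle between jar_mid's own z axis and vertical below 0.15 rad and height (world z) of jar_mid between 0.018 and 0.038 m and not (velocity of joint door above 0.1 rad/s) and not (velocity of joint door below -0.1 rad/s) and distance of each of amber, square_jar, rubber_bottle from where it was at the start of the episode below 0.02 m); the robot touches nothing.
It fails at once if the jar is lifted off the bench (height (world z) of jar_mid above 0.042 m).
It fails at once if the jar is tipped over (angle between jar_mid's own z axis and vertical above 0.6 rad).
It fails at once if the jar is gripped (over 35 N between fingers and jar) (contact force between the fingers and jar above 35 N).
It fails at once if the door strikes the jar (contact force between door and jar above 0.5 N).
It fails at once if a bystander is shifted (distance of any of amber, square_jar, rubber_bottle from where it was at the start of the episode above 0.03 m).
It also fails if it takes over 64 s, if anything falls off the work surface, if the arm or the gripper's body presses on something with over 40 N, if the wrist force passes 120 N, or if a joint passes its speed limit or range.

ROBOT

A 6-joint arm with a two-finger parallel gripper is mounted at the origin on a cart in front of the work surface, level with it; the furniture and walls round the work are solid. World frame = base frame: x ahead of the robot, y to its left, z up, the work surface at z = 0. Lengths are in m, angles in degrees, forces in N, time in s.
With the tool pointing down it reaches from about 0.4 to 0.825 m from the base axis. Payload 7 kg.
Tool frame: the origin (TCP) lies midway between the tips of the shut fingers; the grasp point (between the pads) lies 19 mm behind it; z points along the fingers, y is the line along which they close (so a half turn about z gives the same grasp; the last joint's range is limited). The gripper opens to 88 mm and grips with 3 to 60 N. Pads are 19 mm wide; open, the fingers measure 130 mm over their backs; the gripper's body (78 mm by 193 mm) begins 47 mm behind the grasp point.
Start: joints at [91.908, 20.546, 0.682, 0, -70.136, -16.507], TCP at [0.17, 0.653, 0.227] pointing down, gripper open.
Joint ranges: [-176.03, 176.03], [-82.01, 121.73], [-58.28, 71.71], [-173.87, 95.51], [-174.79, -0.11], [-173.66, 173.66]. Speed limits (degrees/s): [136.94, 136.94, 172.46, 180, 180, 180].

INTERFACE

Orientations are given as [roll, pitch, yaw] about the fixed x, y, z axes, in that order (R = Rz(yaw) Ry(pitch) Rx(roll)).
In Python, from plant import telemetry, viewer, workorder gives the robot as it stands. The module is installed in compiled form; this text tells all that it offers.
- The arm moves only by the tool carry_out, never from a script. Its argument "rows" is a list of rows, each a list of 6 numbers: the shift along the tool's x, y, z in m, then the turn, a rotation vector about the tool's x, y, z in rad. In form: [[tx, ty, tz, ax, ay, az], ...]. A call has 1 to 8 rows; each row is the pose to reach, as a shift and turn from the pose commanded when the call began, along the tool's axes at that moment; what a row does not reach only later rows make up. A row lasts 1/8 s, in which the tool goes at most 62.5 mm and 10.7 degrees, less where a joint would pass 70% of its speed; a pose out of reach is approached as far as the arm can. A call with a gripper value outside its range is refused whole. "grip" is the gripper's target within -1 to 1 (fully open at 1, half-way at 0, shut at -1), set as the call begins (left out, the last holds). The fingers move at their own pace and stop on an object; the grip force is fixed at half the most. Time passes only in rows, so rows that repeat a pose let the fingers close. It gives the time, the measured TCP pose, the force, the opening and the grip force at its end, in the units of the state.
- telemetry.get_obs(): the state, without advancing time (a new reading comes with each control period).
- viewer.snapshot(name): name is "scene" or "top"; returns the picture (384x512x3 uint8, red, green, blue); there is no depth.
- viewer.camera_info(name): a dict with "intrinsics" (3x3 intrinsics, pixels), "extrinsics" (4x4, takes a point from camera to world coordinates). Camera axes: x right, y down, z forward; pixel columns grow to the right and rows downward; lengths in m; the calibration is good to about 2 mm. A picture is of the moment at which its call begins. camera_info takes no time and is no camera call.
- workorder.close_job(): hands the job in; it is judged then, once.
The state is a dict: "clock": time; "joint_pos": joint angles; "qvel": joint speeds; "tau": joint torques, N m; "tool_pos": TCP position; "orientation": TCP orientation; "force": force on the tool from outside, world axes, zero at the start; "moment": the same for the moment, N m; "opening": finger opening in m; "gripper_force": force on a finger pad.
Only numpy, scipy, OpenCV 4.12 (cv2) and the standard library are available. Lean on these libraries where they do the work, as an engineer would, in place of code of your own. Each camera call takes 0.05 s, during which the arm holds its last target. There are 200 camera calls.

## Working session

There is one attempt and no reset: what is moved stays moved. The work goes in short steps, Python scripts to look and compute and a tool call to move; the robot and the scene stay as the last step left them, time stands still between calls to the robot, and variables do not carry over. Pictures are saved under pics/ and viewed, at most 10 in all, crops included, and the job is handed in when it is done.

Besides the shell and the picture viewer there is one more tool, called after "Call:" as name([rows], argument=value, ...), one row to a line, values as JSON. carry_out: Moves the arm, as the interface text tells. Its arguments: {"type":"object","properties":{"rows":{"type":"array"},"grip":{"type":"number"}},"required":["rows"]}

```bash
mkdir -p pics
python3 - <<'E'
from plant import telemetry, viewer
import cv2, numpy as np
print(telemetry.get_obs())
for n in ("scene","top"):
    im=viewer.snapshot(n); cv2.imwrite(f"pics/{n}0.png",im[...,::-1])
    c=viewer.camera_info(n); print(n,np.round(c["intrinsics"],1).tolist(),np.round(c["extrinsics"],4).tolist())
a=cv2.imread("pics/scene0.png");b=cv2.imread("pics/top0.png")
E
```

```text
{'clock': 0.0, 'joint_pos': array([ 9.19068962e+01,  2.05916753e+01,  6.32595684e-01, -1.81873420e-02,
       -7.01365197e+01, -1.65071775e+01]), 'qvel': array([-0.01107046,  0.0333123 , -0.10236553,  0.05061012,  0.04152153,
        0.06878812]), 'tau': array([ 3.16430132e-04, -5.82714593e+01,  2.93050826e+01,  6.99717432e+00,
        7.11073910e-03, -1.48600216e-04]), 'tool_pos': array([0.17006209, 0.65270955, 0.22561712]), 'orientation': array([ 1.79903483e+02, -1.07730316e-02, -1.46064662e+01]), 'force': array([ 0.49908811, -0.01707943, -0.5595563 ]), 'moment': array([-0.0374803 , -0.03570836,  0.01746082]), 'gripper_force': 0.0, 'opening': 0.08779876531489784}
scene [[396.7, 0.0, 258.8], [0.0, 396.7, 191.4], [0.0, 0.0, 1.0]] [[0.4718, -0.617, 0.6298, -0.1465], [-0.8816, -0.3415, 0.3258, -0.2278], [0.014, -0.709, -0.7051, 0.9089], [0.0, 0.0, 0.0, 1.0]]
top [[387.2, 0.0, 255.2], [0.0, 387.2, 191.9], [0.0, 0.0, 1.0]] [[-0.0199, -0.9808, 0.194, 0.3843], [-0.9996, 0.0238, 0.0176, 0.1344], [-0.0218, -0.1935, -0.9809, 1.1189], [0.0, 0.0, 0.0, 1.0]]
```

View pics/scene0.png

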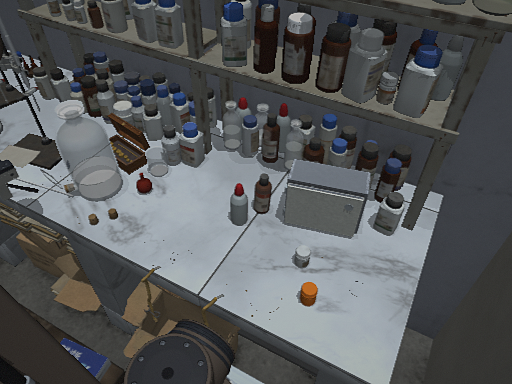

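View pics/top0.png

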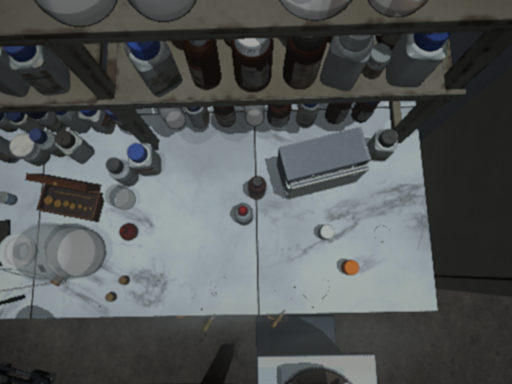

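The scene view shows the cupboard at about (325,198), the white jar at (302,257) and an orange decoy at (309,293). The amber bottle is at (262,195), the wash bottle at (239,205) and the square jar at (389,213). I'll enlarge both views to get corners.

Run:
```python
import cv2,numpy as np
a=cv2.imread("pics/scene0.png")[145:305,225:415];b=cv2.imread("pics/top0.png")[120:280,230:420]
o=np.hstack([cv2.resize(np.clip(i*1.5,0,255).astype(np.uint8),None,fx=4,fy=4,interpolation=cv2.INTER_CUBIC) for i in (a,b)])
cv2.imwrite("pics/c1.png",o[:, :760][:600]);cv2.imwrite("pics/c2.png",o[:600,760:])
```

```text
(no output)
```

View pics/c1.png

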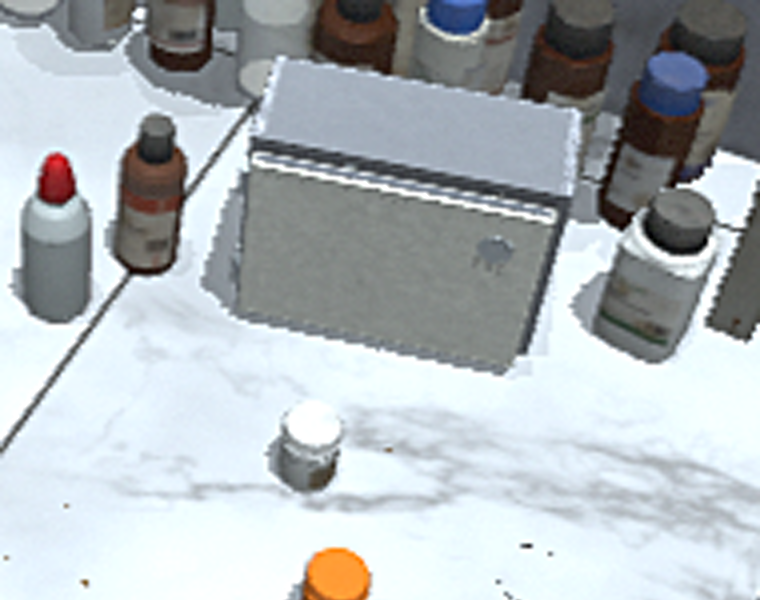

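View pics/c2.png

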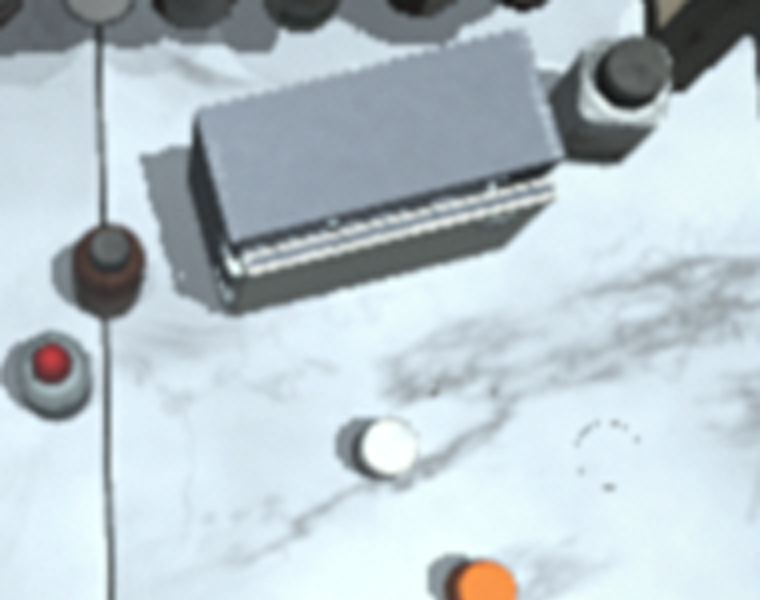

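In the crops, the carcass roof corners are clear in the top view at crop pixels (230,240), (562,160), (522,32) and (195,112). The disc is at (494,250) in the scene crop, which puts the free side on the right and the hinge on the left. The jar cap is at (387,447) in the top crop.

```bash
cat > h.py <<'E'
import numpy as np
from plant import viewer
def ray(n,p,z):
    c=viewer.camera_info(n);E=c["extrinsics"];d=E[:3,:3]@np.linalg.solve(c["intrinsics"],[p[0],p[1],1]);o=E[:3,3]
    return o+d*(z-o[2])/d[2]
S=lambda x,y,z:ray("scene",(225+(x-1.5)/4,145+(y-1.5)/4),z)[:2]
T=lambda x,y,z:ray("top",(230+(x-1.5)/4,120+(y-1.5)/4),z)[:2]
E
python3 - <<'E'
from h import *
np.set_printoptions(precision=4,suppress=True)
t=np.array([T(*p,.17) for p in [(230,240),(562,160),(522,32),(195,112)]])
s=np.array([S(*p,.17) for p in [(252,142),(570,190),(580,108),(280,60)]])
for q in(t,s):
    yv=q[0]-q[1]+q[3]-q[2];print(q.tolist(),"c",q.mean(0),"w",np.linalg.norm(q[0]-q[1]),np.linalg.norm(q[3]-q[2]),np.linalg.norm(q[0]-q[3]),np.linalg.norm(q[1]-q[2]),"yaw",np.degrees(np.arctan2(-yv[0],yv[1])))
print("door top front edge T",T(245,273,.165),T(553,195,.165),"S",S(253,160,.165),S(553,218,.165))
print("disc",S(494,250,.13))
print("jar",T(387,447,.056),S(313,425,.056),"bottom S",S(307,488,0))
print("orange",T(485,588,.056),S(337,575,.056))
print("amber",T(110,248,.14),S(157,128,.14),"sq",T(634,72,.128),S(682,210,.128),"wash",T(50,362,.145),S(57,160,.145))
E
```

```text
[[0.6014694728497343, 0.07069457603244939], [0.6479873737623107, -0.14021291267786526], [0.7336473915552544, -0.12126712009739646], [0.6857670371072349, 0.08998655397450081]] c [ 0.6672 -0.0252] w 0.21597658183100263 0.21661173364096273 0.08647693191056234 0.08773016416711851 yaw 12.60440198739605
[[0.5900468307903162, 0.0654216904685953], [0.65031149920289, -0.13903040962898436], [0.7329497537842152, -0.12071885609519764], [0.6779566237714103, 0.08452205439241833]] c [ 0.6628 -0.0275] w 0.21314898895652357 0.21248076545040695 0.08996085595413879 0.08464274400720158 yaw 15.712738155935005
door top front edge T [0.5811 0.0617] [ 0.6267 -0.1343] S [0.5792 0.0592] [ 0.6249 -0.1365]
disc [ 0.6128 -0.1065]
jar [ 0.4799 -0.0388] [ 0.4747 -0.0418] bottom S [ 0.4647 -0.0473]
orange [ 0.3841 -0.099 ] [ 0.3776 -0.1003]
amber [0.605  0.1465] [0.6002 0.143 ] sq [ 0.719  -0.2046] [ 0.7142 -0.2082] wash [0.5305 0.1861] [0.5327 0.1861]
```

Call:
carry_out([
  [0.036,0.044,0,0,0,0.136],
  [0.072,0.088,0,0,0,0.272],
  [0.108,0.132,0,0,0,0.408],
  [0.144,0.176,0,0,0,0.544],
  [0.18,0.22,0,0,0,0.68],
  [0.216,0.264,0,0,0,0.816],
  [0.252,0.308,0,0,0,0.952],
  [0.288,0.352,0,0,0,1.088],
], grip=-0.43)

```text
clock: 1.1
tool_pos: [0.3604, 0.2381, 0.2266]
orientation: [-180.0, 0.0, -77.2]
force: [1.0, 0.7, 0.2]
opening: 0.0251
gripper_force: 0.0
```

Call:
carry_out([
  [0.06,-0.013,0,0,0,0],
  [0.12,-0.026,0,0,0,0],
  [0.18,-0.039,0,0,0,0],
  [0.237,-0.052,0,0,0,0],
  [0.237,-0.052,0.03,0,0,0],
  [0.237,-0.052,0.06,0,0,0],
  [0.237,-0.052,0.1,0,0,0],
  [0.237,-0.052,0.1,0,0,0],
])

```text
clock: 2.1
tool_pos: [0.4621, 0.0198, 0.1243]
orientation: [179.6, -0.1, -77.0]
force: [-0.0, 0.2, 0.2]
opening: 0.025
gripper_force: 0.0
```

Run:
```python
from h import *
import cv2
from plant import telemetry
o=telemetry.get_obs();print(o["tool_pos"],o["orientation"],o["joint_pos"])
im=[cv2.resize(np.clip(viewer.snapshot(n)[r:r+150,c:c+100,::-1]*1.5,0,255).astype(np.uint8),None,fx=4,fy=4) for n,r,c in(("scene",140,250),("top",120,270))]
cv2.imwrite("pics/d1.png",np.hstack(im))
for n in("scene","top"):
    c=viewer.camera_info(n);p=c["intrinsics"]@(np.linalg.inv(c["extrinsics"])@np.append(o["tool_pos"],1))[:3];print(n,p[:2]/p[2])
```

```text
[0.4621245  0.01983271 0.12426043] [ 1.79646499e+02 -5.39406296e-02 -7.69783556e+01] [ 2.69259281e+01  6.23638069e+00 -3.31918024e+01 -4.19741391e-02
 -5.09279288e+01 -1.38778927e+01]
scene [281.30664132 228.92537181]
top [307.9659534  236.35085554]
```

View pics/d1.png

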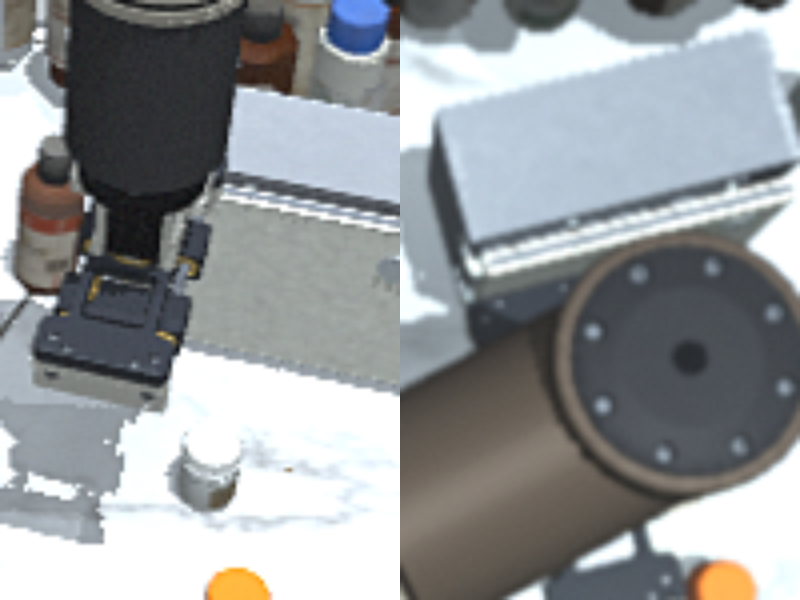

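The jar stands unobstructed ahead of the half-shut fingers, at scene crop (210,470), and the gripper body is clear of the door. I'll lower it behind the jar.

Call:
carry_out([
  [0,0,0.03,0,0,0],
  [0,0,0.06,0,0,0],
  [0,0,0.09,0,0,0],
  [0,0,0.104,0,0,0],
  [0,0,0.104,0,0,0],
  [0.015,0,0.104,0,0,0],
  [0.03,0,0.104,0,0,0],
  [0.04,0,0.104,0,0,0],
])

```text
clock: 3.2
tool_pos: [0.4742, -0.0191, 0.0233]
orientation: [-179.9, 0.0, -77.0]
force: [-0.5, 1.1, 1.2]
opening: 0.0252
gripper_force: 1.1
```

Call:
carry_out([
  [0.015,0,0,0,0,0],
  [0.035,0,0,0,0,0],
  [0.055,0,0,0,0,0],
  [0.075,0,0,0,0,0],
  [0.095,0,0,0,0,0],
  [0.115,0,0,0,0,0],
  [0.13,0,0,0,0,0],
  [0.14,0,0,0,0,0],
])

```text
clock: 4.2
tool_pos: [0.505, -0.1555, 0.0225]
orientation: [180.0, 0.0, -77.0]
force: [-0.3, 1.3, 2.2]
opening: 0.0249
gripper_force: 1.3
```

Call:
carry_out([
  [0.01,0,0,0,0,0],
  [0.02,0,0,0,0,0],
  [0.028,0,0,0,0,0],
  [0.028,0,0,0,0,0],
  [0.013,0,0,0,0,0],
  [-0.01,0,0,0,0,0],
  [-0.02,0,-0.04,0,0,0],
  [-0.02,0,-0.09,0,0,0],
], grip=-0.43)

```text
clock: 5.2
tool_pos: [0.499, -0.1335, 0.1126]
orientation: [179.8, 0.0, -76.8]
force: [1.1, 0.0, -0.4]
opening: 0.0251
gripper_force: 0.0
```

Run:
```python
from h import *
import cv2
from plant import telemetry
o=telemetry.get_obs();print(o["tool_pos"],o["force"])
cv2.imwrite("pics/e1.png",cv2.resize(np.clip(viewer.snapshot("scene")[145:295,225:415,::-1]*1.5,0,255).astype(np.uint8),None,fx=4,fy=4))
```

```text
[ 0.49903602 -0.13353896  0.11260546] [ 1.14748702  0.04054223 -0.44757601]
```

View pics/e1.png

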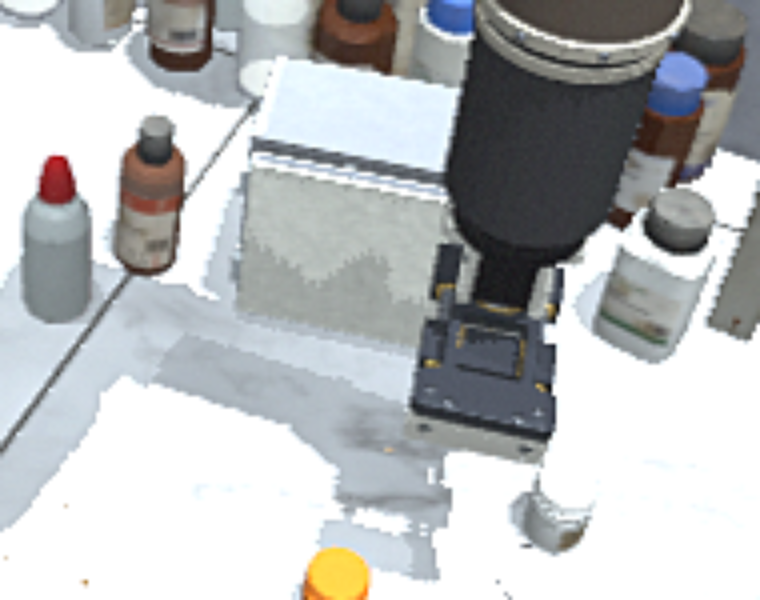

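The jar now stands upright at about (560,515) in the crop, clear to the right. The door is still shut. Next I shut the fingers and approach the disc.

Call:
carry_out([
  [0,-0.01,-0.008,0,0,0],
  [0,-0.03,-0.008,0,0,0],
  [0,-0.05,-0.008,0,0,0],
  [-0.001,-0.066,-0.008,0,0,0],
  [-0.001,-0.066,-0.008,0,0,0],
], grip=-1)

```text
clock: 5.88
tool_pos: [0.565, -0.1185, 0.1194]
orientation: [179.9, 0.0, -76.9]
force: [0.3, 0.7, -0.2]
opening: 0.0002
gripper_force: 0.0
```

Call:
carry_out([
  [0,-0.008,0,0,0,0],
  [0,-0.016,0,0,0,0],
  [0,-0.02,0,0,0,0],
  [0,-0.024,0,0,0,0],
  [0,-0.024,0,0,0,0],
])

```text
clock: 6.5
tool_pos: [0.5881, -0.1137, 0.1205]
orientation: [-180.0, 0.0, -76.9]
force: [0.3, 0.1, 0.3]
opening: 0.0002
gripper_force: 0.0
```

Call:
carry_out([
  [0,-0.004,0,0,0,0],
  [0,-0.008,0,0,0,0],
  [0,-0.008,0,0,0,0],
])

```text
clock: 6.88
tool_pos: [0.596, -0.1118, 0.1205]
orientation: [180.0, 0.0, -76.9]
force: [-0.2, 0.4, -0.5]
opening: 0.0002
gripper_force: 0.0
```

Call:
carry_out([
  [0,-0.002,0,0,0,0],
  [0,-0.004,0,0,0,0],
  [0,-0.004,0,0,0,0],
])

```text
clock: 7.25
tool_pos: [0.5995, -0.1111, 0.1205]
orientation: [180.0, 0.0, -76.9]
force: [-0.9, -0.7, 1.4]
opening: 0.0004
gripper_force: 0.8
```

Call:
carry_out([
  [0,-0.001,0,0,0,0],
  [0,-0.002,0,0,0,0],
  [0,-0.002,0,0,0,0],
])

```text
clock: 7.62
tool_pos: [0.6015, -0.1106, 0.1205]
orientation: [180.0, -0.0, -76.9]
force: [-2.1, -0.6, 0.2]
opening: 0.0001
gripper_force: 1.4
```

Call:
carry_out([
  [0,-0.001,0,0,0,0],
  [0,-0.002,0,0,0,0],
  [0,-0.002,0,0,0,0],
])

```text
clock: 8.0
tool_pos: [0.6036, -0.1101, 0.1205]
orientation: [-180.0, -0.0, -76.9]
force: [-2.0, -1.4, -0.8]
opening: 0.0001
gripper_force: 1.3
```

Call:
carry_out([
  [0,-0.001,0,0,0,0],
  [0,-0.0015,0,0,0,0],
  [0,-0.0015,0,0,0,0],
])

```text
clock: 8.38
tool_pos: [0.6047, -0.1099, 0.1205]
orientation: [180.0, -0.0, -76.9]
force: [-3.5, -2.6, 0.4]
opening: 0.0004
gripper_force: 2.2
```

Call:
carry_out([
  [0,-0.001,0,0,0,0],
  [0,-0.001,0,0,0,0],
])

```text
clock: 8.62
tool_pos: [0.6048, -0.1099, 0.1204]
orientation: [179.9, 0.0, -77.0]
force: [-6.7, -2.4, 2.7]
opening: 0.0004
gripper_force: 3.8
```

Call:
carry_out([
  [0,0.01,0,0,0,0],
  [0,0.04,0,0,0,0],
  [0,0.08,0,0,0,0],
  [0,0.12,0,0,0,0],
  [0,0.15,0,0,0,0],
  [0,0.15,-0.04,0,0,0],
  [0,0.15,-0.08,0,0,0],
  [0,0.15,-0.08,0,0,0],
])

```text
clock: 9.62
tool_pos: [0.4626, -0.1432, 0.2043]
orientation: [-179.5, -0.1, -76.9]
force: [-0.1, 0.3, 0.0]
opening: 0.0001
gripper_force: 0.0
```

Run:
```python
from h import *
import cv2
from plant import telemetry
o=telemetry.get_obs();print(o["tool_pos"],o["force"])
im=[cv2.resize(np.clip(viewer.snapshot(n)[r:r+150,c:c+190,::-1]*1.3,0,255).astype(np.uint8),None,fx=f,fy=f) for n,r,c,f in(("scene",145,225,4),("top",120,230,4))]
cv2.imwrite("pics/f1.png",im[0]);cv2.imwrite("pics/f2.png",im[1])
```

```text
[ 0.46259475 -0.14321253  0.20432048] [-0.09971837  0.33624822  0.04135846]
```

View pics/f1.png

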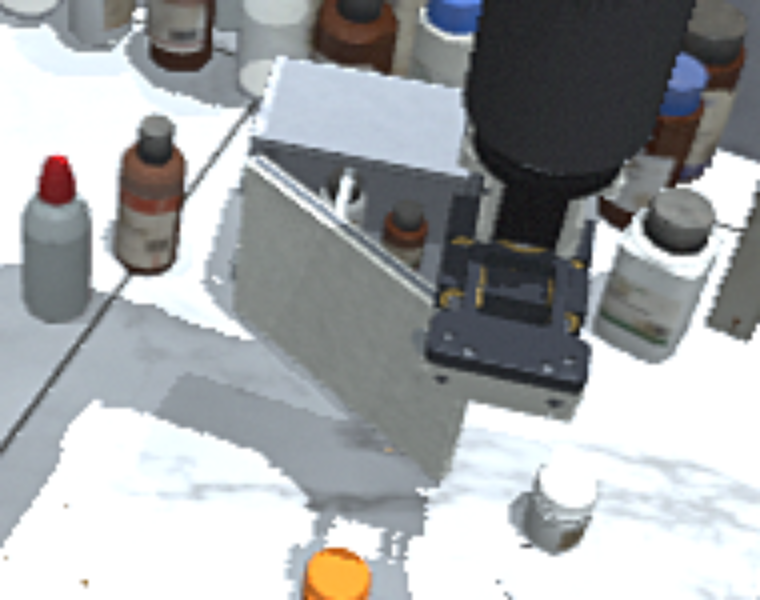

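The door stands ajar at about 0.6 rad, with its lower free corner at (440,485). The jar is upright at (560,515) and the bystanders haven't moved. I'll pass over the door and lower the fingers behind it.

Call:
carry_out([
  [0.001,-0.04,0,0,0,0],
  [0.001,-0.08,0,0,0,0],
  [0.002,-0.115,0,0,0,0],
  [0.002,-0.115,0,0,0,0],
  [0.002,-0.115,0.03,0,0,0],
  [0.002,-0.115,0.06,0,0,0],
  [0.002,-0.115,0.086,0,0,0],
  [0.002,-0.115,0.086,0,0,0],
])

```text
clock: 10.72
tool_pos: [0.5698, -0.1195, 0.1121]
orientation: [179.7, 0.1, -77.0]
force: [-0.4, 0.3, 0.8]
opening: 0.0003
gripper_force: 0.0
```

Run:
```python
import numpy as np
h=np.array([.588,.064]);X=np.array([np.cos(.227),np.sin(.227)]);Y=np.array([-X[1],X[0]])
a=np.radians(-77);tx=np.array([np.cos(a),np.sin(a)]);ty=np.array([np.sin(a),-np.cos(a)])
p0=np.array([.5698,-.1195])
for t in np.arange(.5,1.6,.075):
    u=-np.cos(t)*Y-np.sin(t)*X;b=np.cos(t)*X-np.sin(t)*Y
    r=.175-.015*(t-.5)/1.05
    p=h+r*u+(.007+.021*np.cos(t)+.0095*np.sin(t))*b
    print(round(t,3),p.round(3),((p-p0)@tx).round(3),((p-p0)@ty).round(3))
```

```text
0.5 [ 0.57  -0.113] -0.007 -0.001
0.575 [ 0.557 -0.11 ] -0.013 0.011
0.65 [ 0.544 -0.106] -0.019 0.022
0.725 [ 0.531 -0.101] -0.027 0.033
0.8 [ 0.519 -0.095] -0.035 0.044
0.875 [ 0.508 -0.088] -0.045 0.053
0.95 [ 0.497 -0.08 ] -0.055 0.062
1.025 [ 0.486 -0.072] -0.065 0.071
1.1 [ 0.477 -0.062] -0.077 0.078
1.175 [ 0.468 -0.052] -0.089 0.084
1.25 [ 0.46  -0.041] -0.101 0.09
1.325 [ 0.452 -0.029] -0.114 0.094
1.4 [ 0.446 -0.017] -0.127 0.097
1.475 [ 0.441 -0.005] -0.141 0.1
1.55 [0.437 0.008] -0.154 0.101
```

Call:
carry_out([
  [-0.007,0,-0.005,0,0,0],
  [-0.013,0.011,-0.005,0,0,0],
  [-0.019,0.022,-0.005,0,0,0],
  [-0.027,0.033,-0.005,0,0,0],
  [-0.035,0.044,-0.005,0,0,0],
  [-0.045,0.053,-0.005,0,0,0],
  [-0.055,0.062,-0.005,0,0,0],
  [-0.065,0.071,-0.005,0,0,0],
])

```text
clock: 11.72
tool_pos: [0.4878, -0.0715, 0.1196]
orientation: [-180.0, -0.0, -76.9]
force: [1.0, 1.0, 0.7]
opening: 0.0002
gripper_force: 0.2
```

Call:
carry_out([
  [-0.012,0.007,0,0,0,0],
  [-0.024,0.013,0,0,0,0],
  [-0.036,0.019,0,0,0,0],
  [-0.049,0.023,0,0,0,0],
  [-0.062,0.026,0,0,0,0],
  [-0.076,0.029,0,0,0,0],
  [-0.088,0.03,0,0,0,0],
  [-0.088,0.03,0,0,0,0],
])

```text
clock: 12.72
tool_pos: [0.4431, 0.0079, 0.1216]
orientation: [-179.6, -0.1, -76.8]
force: [9.3, -6.1, 2.3]
opening: 0.0004
gripper_force: 6.2
```

Call:
carry_out([
  [0.01,0,0,0,0,0],
  [0.03,0,0,0,0,0],
  [0.05,0,0,0,0,0],
  [0.05,0,-0.04,0,0,0],
  [0.05,0,-0.09,0,0,0],
  [0.08,0,-0.13,0,0,0],
  [0.1,0,-0.13,0,0,0],
  [0.1,0,-0.13,0,0,0],
])

```text
clock: 13.72
tool_pos: [0.4621, -0.0907, 0.2497]
orientation: [-180.0, 0.0, -77.0]
force: [0.5, -0.1, -0.2]
opening: 0.0003
gripper_force: 0.0
```

Run:
```python
from h import *
import cv2
from plant import telemetry
o=telemetry.get_obs();print(o["clock"],o["tool_pos"],o["force"])
im=[cv2.resize(np.clip(viewer.snapshot(n)[r:r+150,c:c+190,::-1]*1.3,0,255).astype(np.uint8),None,fx=2.1,fy=2.1) for n,r,c in(("scene",145,225),("top",120,230))]
cv2.imwrite("pics/g1.png",np.hstack(im))
```

```text
13.725 [ 0.46208591 -0.09072933  0.2496937 ] [ 0.47887419 -0.10577271 -0.2190982 ]
```

View pics/g1.png

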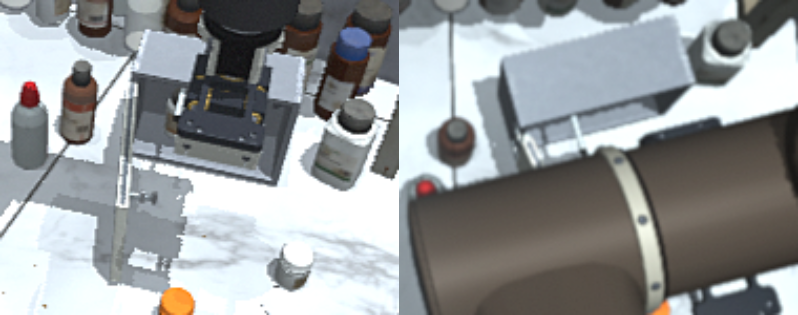

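The door stands wide open, with its top edge running from about (130,85) to (122,205) in the left panel. The jar is upright at (295,265). I'll check the angle numerically and hand in if it is good.

Run:
```python
from h import *
q=lambda x,y,z:ray("scene",(225+x/2.1,145+y/2.1),z)[:2]
e=q(122,205,.165)-q(130,85,.165); Y=np.array([-.225,.974]);X=np.array([.974,.225])
th=np.arctan2(-e@X,-e@Y);j=q(296,252,.056);print(np.linalg.norm(e),th,j,np.linalg.norm(j-[.585,.063]))
if th>1.4:
    from plant import workorder; print(workorder.close_job())
```

```text
0.19505503235069557 1.4028168910424248 [ 0.51186168 -0.20293371] 0.27580781362600987
the job is handed in; nothing more can be done
None
```

The jar was slid clear, the door was sprung and swung open to about 1.4 rad or more by camera estimate, and the job is handed in; no verdict came back.

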